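Gauge a specimen mount, then hold the specimen case open

ROBOT

A 7-joint arm with a two-finger parallel gripper is mounted at the origin on the work surface. World frame = base frame: x ahead of the robot, y to its left, z up, the work surface at z = 0. Lengths are in m, angles in rad, forces in N, time in s.
With the tool pointing down it reaches from about 0.4 to 0.875 m from the base axis. Payload 19.3 kg.
Tool frame: the origin (TCP) lies midway between the tips of the shut fingers; the grasp point (between the pads) lies 19 mm behind it; z points along the fingers, y is the direction in which the jaws open and shut (so a half turn about z gives the same grasp; the last joint's range is limited). The gripper opens to 85 mm and grips with 20 to 120 N. Pads are 22 mm wide; open, the fingers measure 114 mm over their backs; the gripper's body (76 mm by 85 mm) begins 54 mm behind the grasp point. The pads swing forward as they close: fully open they stand 13 mm farther back than shut.
Start: joints at [-1.273, 0.521, -0.036, 1.599, 0.021, 1.021, -0.113], TCP at [0.225, 0.583, 0.231] pointing down, gripper open.
Joint ranges: [-2.91, 2.91], [-0.3, 2.13], [-1.5, 1.42], [0.17, 2.43], [-1.26, 4.41], [0.16, 1.93], [-2.52, 2.52]. Speed limits (rad/s): [1.89, 1.89, 2.39, 2.39, 3.01, 3.01, 3.01].

INTERFACE

Orientations are given as [roll, pitch, yaw] about the fixed x, y, z axes, in that order (R = Rz(yaw) Ry(pitch) Rx(roll)).
In Python, from workcell import bot gives the robot as it stands.
- The arm moves only by the tool servo_tool, never from a script. Its argument "plan" is a list of rows, each a list of 5 numbers: the shift along the world's x, y, z in mm, then the turn about the world's z in rad, then the gripper's target within -1 to 1 (shut at 1, half-way at 0, fully open at -1). In form: [[tx, ty, tz, yaw, jaw], ...]. A call has exactly 10 rows; each row is the pose to reach, as a shift and turn from the pose commanded when the call began; what a row does not reach only later rows make up. A row lasts 1/12 s, in which the tool goes at most 41.7 mm and 7.16 degrees, less where a joint would pass 70% of its speed; a pose out of reach is approached as far as the arm can. A call with a gripper value outside its range is refused whole. The fingers move at their own pace and stop on an object; "squeeze" is the grip in N (left out, the last holds). Time passes only in rows, so rows that repeat a pose let the fingers close, or fill a call up. It gives the time, the measured TCP pose, the force and the opening at its end, in the units of the state.
- bot.observe(): the state, without advancing time (a new reading comes with each control period).
- bot.grab_frame(name): name is "scene" or "top" or "wrist"; returns the picture (384x512x3 uint8, blue, green, red); there is no depth.
- bot.calibration(name): a dict with "fx", "fy", "cx", "cy" (pixels), "T" (4x4, takes a point from camera to world coordinates). Camera axes: x right, y down, z forward; pixel columns grow to the right and rows downward; lengths in m; the calibration is good to about 2 mm. A picture is of the moment at which its call begins: read the wrist's pose just before it. calibration takes no time and is no camera call; for the wrist camera it gives the pose at the moment of the call.
- bot.job_done(): hands the job in, once; it reports no verdict.
The state is a dict: "clock": time; "qpos": joint angles; "qd": joint speeds; "joint_efforts": joint torques, N m; "position": TCP position; "tool_rot": TCP orientation; "force": force on the tool from outside, world axes, zero at the start; "moment": the same for the moment, N m; "grip_width": finger opening in m.
Only numpy, scipy, OpenCV 4.12 (cv2) and the standard library are available. Lean on these libraries where they do the work, as an engineer would, in place of code of your own. Each camera call takes 0.05 s, during which the arm holds its last target.

TASK

Check the specimen mount that stands under the height gauge: push the gauge's sprung cap gently down until its foot is pressed onto the mount, keep it there for a second so that the height can be read, then let it spring fully back up. After that lift the lid of the specimen case by its grip and finish while still holding it, steady, open at 50 degrees from shut, so that a colleague can put the mount away; the lid falls shut if let go. Leave all the mounts standing where they are and do not disturb anything else on the bench.

Things in the scene. Friction and masses are not known exactly. Their poses are not given: they have to be found in the camera images.
- gauge_stand: stand of the height gauge, fixed to the bench (place and yaw vary; it may be left or right): grey base plate 130 x 90 mm, 12 mm thick, a steel post 22 mm thick at its +x end and a black arm (top 107 mm above the bench) reaching from the post towards -x over the anvil. Origin on the bench; the base runs from x = -60 to +70 mm. The spindle's axis and the anvil are at x = -20 mm, y = 0
- anvil (a point): point on top of the gauge's base plate, 12 mm above the bench, right under the spindle: the mount to be measured stands here, centred within about 5 mm
- gauge_cap (a point): centre of the top face of the gauge's black push cap (30 mm diameter, 12 mm thick, on an 8 mm upright spindle 20 mm in front of the stand's origin); moves with the spindle. At rest it is 155 mm above the bench, its foot (18 mm disc) is 95 mm below this point
- gauge (a joint): travel of the gauge's spindle in m: 0 at rest (sprung up, foot 48 mm above the anvil), growing downward to at most 0.044. With the foot on a mount the mount's height is 0.048 minus this value. The spring pushes up with about 1.5 N at rest (net of the spindle's weight) and 30 N/m more as it goes down, and brings the foot back up when let go
- case: specimen case, fixed to the bench (place and yaw vary; left or right, on the side where the gauge is not): open grey box 170 (x) x 200 (y) x 85 mm high. Origin at the centre of its underside; its front looks to -x; the lid's hinge runs along y on its far (+x) top edge, 85 mm from the origin
- lid (a joint): angle of the case's lid in rad: 0 shut (as at the start), growing as its front edge is lifted, stop at 1.3; 50 degrees is 0.873. The lid is an aluminium plate 170 x 200 x 12 mm, about 0.3 to 0.55 kg, and falls shut from every angle
- lid_hinge (a point): middle of the lid's hinge axis, 85 mm above the bench; its y axis lies along the hinge. The lid's underside lies in the hinge plane
- lid_grip (a point): centre of the lid's grip: a black barrel 24 mm in diameter and 30 mm long along the hinge direction (y), on a 12 mm stem; on the lid's middle line, 145 mm from the hinge axis towards the front and 47 mm above the lid's underside (35 mm above its top face). It can be pinched from above across its two flat ends (fingers closing along y) and then turns between the fingers as the lid swings
- tray: dark steel plate 120 (x) x 45 (y) x 12 mm, fixed, in the middle of the bench; two mounts stand on it. Origin at the centre of its underside
- mount_low: specimen mount: black resin disc, 32 mm diameter, 18 mm tall, with a polished metal face on top; origin at the centre of its underside. One of the three mounts stands on the gauge's anvil (which one varies), the other two on the tray
- mount_mid: specimen mount: black resin disc, 32 mm diameter, 26 mm tall, with a polished metal face on top; origin at the centre of its underside. One of the three mounts stands on the gauge's anvil (which one varies), the other two on the tray
- mount_tall: specimen mount: black resin disc, 32 mm diameter, 34 mm tall, with a polished metal face on top; origin at the centre of its underside. One of the three mounts stands on the gauge's anvil (which one varies), the other two on the tray
- oil_bottle: bystander: small closed bottle, 32 mm diameter, 65 mm tall; origin at its underside
- dish: bystander: shallow glass dish, 80 mm diameter, 16 mm tall; origin at its underside
- objective: bystander: steel microscope objective standing on end, 28 mm diameter, 48 mm tall; origin at its underside
- slide_box: bystander: flat blue slide box, 170 x 90 x 32 mm; origin at its underside
- tweezers: bystander: steel tweezers lying flat, 120 mm long; origin at the middle of their underside
- beaker: bystander: small glass beaker, 60 mm diameter, 70 mm tall; origin at its underside
There are look-alikes about, which are no part of the job. Leave any green look-alike of the gauge_stand alone.

How it is judged:
On the way, in this order (a step that is already met when the one before it is completed fails the run):
1. the gauge's foot is pressed onto the mount on the anvil (more than 0.8 N) and reads its height within 2 mm, for half a second (((contact force between gauge and mount_low above 0.8 N and value of joint gauge between 0.028 and 0.032 m) or (contact force between gauge and mount_mid above 0.8 N and value of joint gauge between 0.02 and 0.024 m) or (contact force between gauge and mount_tall above 0.8 N and value of joint gauge between 0.012 and 0.016 m))), for 0.5 s.
2. the gauge has sprung back up (within 4 mm of its rest) (value of joint gauge below 0.004 m), for 0.2 s.
At the end, for the whole second after the job is handed in: The lid is held by the fingers (contact force over 0.4 N), still, at 50 degrees give or take 6 (0.768 to 0.977 rad, under 0.1 rad/s); the gauge is sprung back up (under 4 mm of travel); all three mounts stand upright within 20 mm of where they were (value of joint lid between 0.768 and 0.977 rad and velocity of joint lid between -0.1 and 0.1 rad/s and contact force between the fingers and lid above 0.4 N and value of joint gauge below 0.004 m and distance of each of mount_low, mount_mid, mount_tall from where it was at the start of the episode below 0.02 m and angle between each of mount_low, mount_mid, mount_tall's own z axis and vertical below 0.15 rad); the arm keeps its last pose, push and grip.
It fails at once if the gauge's foot is driven onto a mount with more than 35 N (contact force between gauge and mount_low above 35 N or contact force between gauge and mount_mid above 35 N or contact force between gauge and mount_tall above 35 N).
It fails at once if a mount is shifted by more than 20 mm (distance of any of mount_low, mount_mid, mount_tall from where it was at the start of the episode above 0.02 m).
It fails at once if a bystander is shifted by more than 25 mm (distance of any of oil_bottle, dish, objective, slide_box, tweezers, beaker from where it was at the start of the episode above 0.025 m).
It also fails if it takes over 54 s, if anything falls off the work surface, if the arm or the gripper's body presses on something with over 40 N, if the wrist force passes 120 N, or if a joint passes its speed limit or range.

## Working session

There is one attempt and no reset: what is moved stays moved. The work goes in short steps, Python scripts to look and compute and a tool call to move; the robot and the scene stay as the last step left them, time stands still between calls to the robot, and variables do not carry over. Pictures are saved under pics/ and viewed, and the job is handed in when it is done.

Besides the shell and the picture viewer there is one more tool, called after ">>>" as name([rows], argument=value, ...), one row to a line, values as JSON. servo_tool: Moves the arm, as the interface text tells. Its arguments: {"type":"object","properties":{"plan":{"type":"array","items":{"type":"array","items":{"type":"number"}}},"squeeze":{"type":"number"}},"required":["plan"]}

```bash
mkdir -p pics; ls
python3 - <<'E'
from workcell import bot
import cv2
print(bot.observe())
for n in ("scene","top","wrist"):
    c=bot.calibration(n); print(n,c)
    cv2.imwrite(f"pics/a_{n}.png",bot.grab_frame(n))
E
```

```text
pics
{'clock': 0.0, 'qpos': array([-1.27317167,  0.52203633, -0.03634153,  1.60000173,  0.02119848,
        1.02110257, -0.1128278 ]), 'qd': array([-0.00038893, -0.0013303 , -0.00221546, -0.00066068,  0.00028747,
        0.00224343,  0.00117698]), 'joint_efforts': array([ 1.69064160e-04, -9.27083158e+01,  1.98010504e+00, -3.69931054e+01,
        1.78424874e-02,  8.32770980e-03,  1.03830416e-05]), 'position': array([0.22464577, 0.58286682, 0.23071392]), 'tool_rot': array([-3.14043202e+00,  7.49395295e-05,  2.77374162e+00]), 'force': array([-0.32165061,  0.41031417,  0.37100395]), 'moment': array([-0.02113772, -0.0038071 , -0.00194867]), 'grip_width': 0.08514712509013694}
scene {'fx': 381.2313043566596, 'fy': 381.2313043566596, 'cx': 258.0796557189626, 'cy': 192.50382654694656, 'T': array([[-0.83615957,  0.36424161, -0.41007954,  0.93772662],
       [ 0.54823395,  0.53235057, -0.64501349,  0.69935856],
       [-0.01663467, -0.76415373, -0.64481964,  0.829969  ],
       [ 0.        ,  0.        ,  0.        ,  1.        ]])}
top {'fx': 392.879536574287, 'fy': 392.879536574287, 'cx': 260.5873209204074, 'cy': 195.71976137646598, 'T': array([[-2.47309796e-02, -9.95319602e-01,  9.34198467e-02,
         3.84309756e-01],
       [-9.99485562e-01,  2.27087920e-02, -2.26477707e-02,
        -4.71662965e-04],
       [ 2.04203182e-02, -9.39318895e-02, -9.95369183e-01,
         1.46203284e+00],
       [ 0.00000000e+00,  0.00000000e+00,  0.00000000e+00,
         1.00000000e+00]])}
wrist {'fx': 334.9361092684718, 'fy': 334.9361092684718, 'cx': 256.4961684216687, 'cy': 189.93614561377132, 'T': array([[ 0.35902446,  0.90005056,  0.2470029 ,  0.16138344],
       [ 0.93332452, -0.34548449, -0.0977026 ,  0.6055157 ],
       [-0.00260161,  0.26561149, -0.96407664,  0.3731275 ],
       [ 0.        ,  0.        ,  0.        ,  1.        ]])}
```

View pics/a_scene.png

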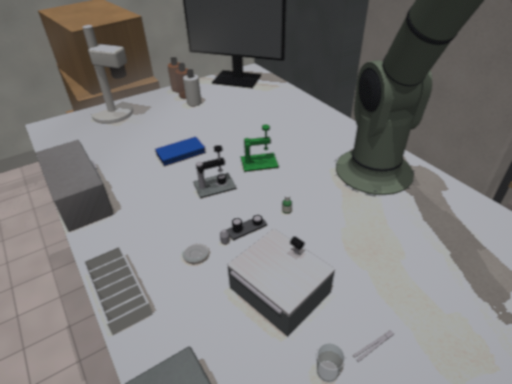

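View pics/a_top.png

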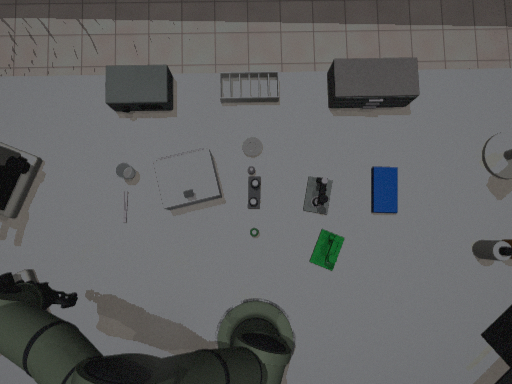

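View pics/a_wrist.png

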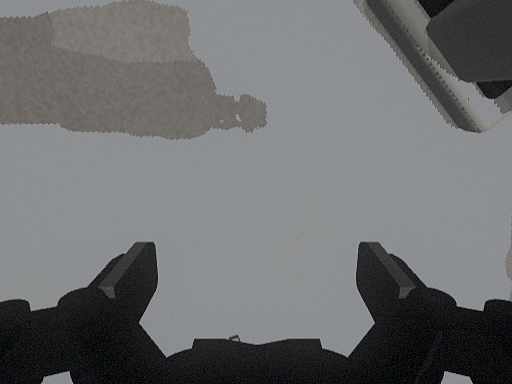

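The scene view shows a grey gauge at about (215,178), a green look-alike at (260,150), the case at (280,275) and the tray at (245,228). In the top view they are at (318,196), (327,249), (187,178) and (254,193). The grey gauge fits the description, because the task rules out the green one. I'll confirm this in an enlarged crop.

Run:
```python
import cv2,numpy as np
t=cv2.imread("pics/a_top.png");s=cv2.imread("pics/a_scene.png")
def cr(im,x,y,w,h,f): return cv2.resize(im[y:y+h,x:x+w],None,fx=f,fy=f,interpolation=cv2.INTER_CUBIC)
a=cr(t,295,165,60,60,6);b=cr(t,145,140,90,75,4);c=cr(s,180,110,110,90,4);
cv2.imwrite("pics/b_gt.png",a);cv2.imwrite("pics/b_ct.png",cr(t,145,140,90,75,7));cv2.imwrite("pics/b_gs.png",cr(s,180,110,110,140,4))
cv2.imwrite("pics/b_cs.png",cr(s,215,220,130,110,5))
```

```text
(no output)
```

View pics/b_gt.png

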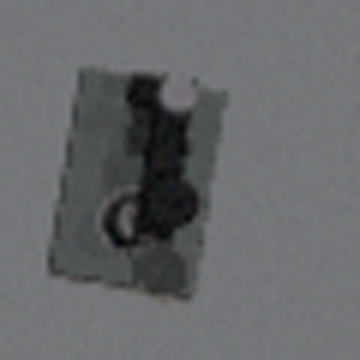

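View pics/b_gs.png

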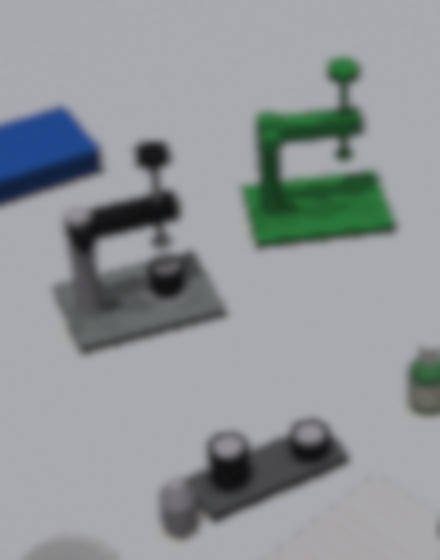

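View pics/b_ct.png

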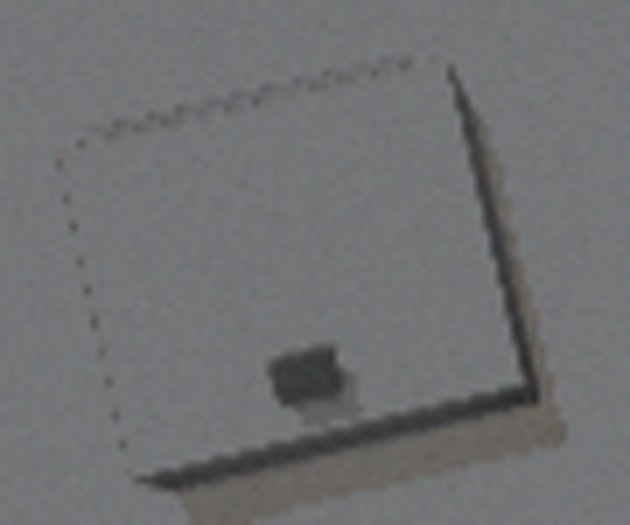

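View pics/b_cs.png

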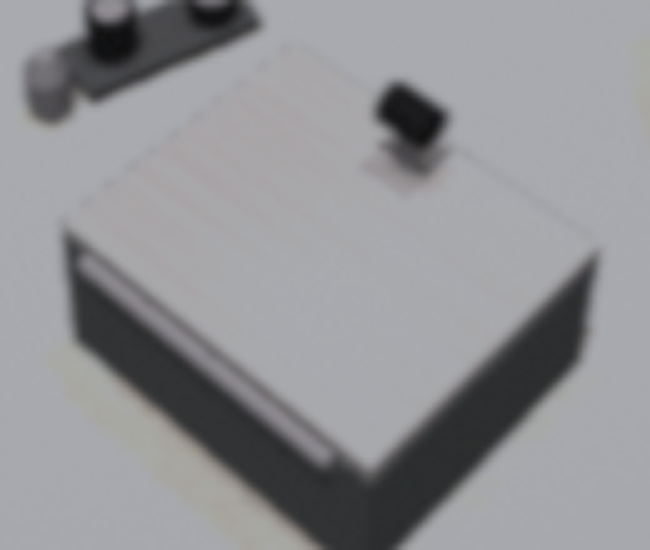

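The crops confirm it. The grey gauge has its cap at top (323.7,198.8) and scene (218,147.5), and a single mount under its foot. The green look-alike stays untouched. The lid's grip is at top (189,193). Next I'll cast rays to get positions.

```bash
cat > h.py <<'E'
import numpy as np,cv2
from workcell import bot
def ray(n,u,v,c=None):
    c=c or bot.calibration(n);T=c["T"]
    d=T[:3,:3]@np.array([(u-c["cx"])/c["fx"],(v-c["cy"])/c["fy"],1]);return T[:3,3],d
def plane(n,u,v,z,c=None):
    o,d=ray(n,u,v,c);return o+d*(z-o[2])/d[2]
def proj(n,p,c=None):
    c=c or bot.calibration(n);T=c["T"];q=T[:3,:3].T@(np.array(p)-T[:3,3])
    return np.array([c["fx"]*q[0]/q[2]+c["cx"],c["fy"]*q[1]/q[2]+c["cy"]])
E
python3 - <<'E'
from h import *
np.set_printoptions(precision=4,suppress=True)
f=lambda x,y,s,ox,oy:((x+.5)/s-.5+ox,(y+.5)/s-.5+oy)
t=cv2.imread("pics/a_top.png");s=cv2.imread("pics/a_scene.png")
print("cap top",plane("top",*f(172,203,6,295,165),.15))
print("cap scene",plane("scene",*f(153,152,4,180,110),.15))
C=[f(*p,6,295,165) for p in[(80,68),(228,90),(190,299),(48,273)]]
P=[plane("top",*c,.012) for c in C];print(np.array(P))
far=(P[0]+P[1])/2;near=(P[3]+P[2])/2;d=far-near;print("base len",np.linalg.norm(d),"yaw",np.arctan2(d[1],d[0]));u=d/np.linalg.norm(d)
print("origin",near+u*.06,"spindle",near+u*.04)
# base corners scene
C=[f(*p,4,180,110) for p in[(55,290),(83,350),(226,313),(192,254)]]
P=[plane("scene",*c,.012) for c in C];print(np.array(P))
# lid corners
L=[f(*p,7,145,140) for p in[(55,155),(445,60),(537,388),(140,480)]]
P=[plane("top",*c,.097) for c in L];print("lid",np.array(P))
c=sum(P)/4;d=(P[0]+P[1]-P[2]-P[3])/2;e=(P[0]+P[3]-P[1]-P[2])/2;print("ctr",c,np.linalg.norm(d),np.linalg.norm(e),"yaw",np.arctan2(d[1],d[0]),np.arctan2(-e[0],e[1]))
P=[plane("scene",*f(*p,5,215,220),.097) for p in[(370,475),(65,228),(290,40),(600,245)]];print("lid sc",np.array(P),sum(P)/4)
d=(P[0]+P[1]-P[2]-P[3])/2;print(np.arctan2(d[1],d[0]),np.linalg.norm(d))
print("grip top",plane("top",*f(305,375,7,145,140),.132),"scene",plane("scene",*f(412,113,5,215,220),.132))
E
```

```text
cap top [ 0.4935 -0.2409  0.15  ]
cap scene [ 0.4893 -0.2417  0.15  ]
[[ 0.5906 -0.2121  0.012 ]
 [ 0.5748 -0.304   0.012 ]
 [ 0.4453 -0.2749  0.012 ]
 [ 0.4634 -0.1877  0.012 ]]
base len 0.1310957327272068 yaw -0.20518390496014782
origin [ 0.5131 -0.2435  0.012 ] spindle [ 0.4935 -0.2395  0.012 ]
[[ 0.5716 -0.2916  0.012 ]
 [ 0.5873 -0.2065  0.012 ]
 [ 0.4655 -0.1811  0.012 ]
 [ 0.4483 -0.2691  0.012 ]]
lid [[0.6406 0.344  0.097 ]
 [0.6849 0.149  0.097 ]
 [0.5181 0.1053 0.097 ]
 [0.4768 0.302  0.097 ]]
ctr [0.5801 0.2251 0.097 ] 0.1707180561998348 0.2004716311181721 yaw 0.2534303006062301 0.2150531585665591
lid sc [[0.6412 0.3451 0.097 ]
 [0.6835 0.1539 0.097 ]
 [0.5195 0.1104 0.097 ]
 [0.4752 0.3069 0.097 ]] [0.5799 0.2291 0.097 ]
0.2424491615847258 0.16992864284021322
grip top [0.5235 0.2147 0.132 ] scene [0.5187 0.2133 0.132 ]
```

Both views agree to about 5 mm. The cap is at about (0.4915,-0.241), the lid yaw is about 0.235, and the grip is at about (0.5215,0.2135,0.132). I'll move to the gauge by way of a point over the case.

>>> servo_tool([
  [20,-20,5,0,-1],
  [50,-50,10,0,-1],
  [80,-80,15,0,-1],
  [110,-110,20,0,-1],
  [140,-145,20,0,-1],
  [170,-180,20,0,-1],
  [200,-215,20,0,-1],
  [225,-250,20,0,-1],
  [245,-285,20,0,-1],
  [260,-320,20,0,-1],
])

```text
clock: 0.98
position: [0.4804, 0.2727, 0.2511]
tool_rot: [3.142, 0.0, 2.774]
force: [0.9, -0.9, -0.5]
grip_width: 0.0854
```

Run:
```python
from h import *
np.set_printoptions(precision=4,suppress=True)
o=bot.observe();print(o['clock'],o['position'],o['tool_rot'],o['qpos'],o['force'])
c=bot.calibration("wrist");cv2.imwrite("pics/c_w.png",bot.grab_frame("wrist"));print(proj("wrist",[.5215,.2135,.132],c));np.save("cw.npy",c["T"])
```

```text
0.9833 [0.4804 0.2727 0.2511] [3.1416 0.0001 2.7736] [-0.6629  0.3846  0.0524  1.774  -0.0235  0.9836  0.6015] [ 0.9445 -0.88   -0.5207]
[211.5694 251.7753]
```

View pics/c_w.png

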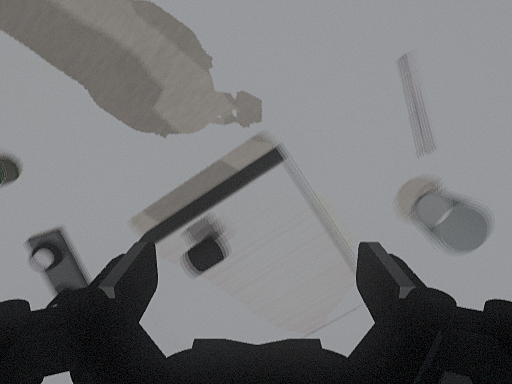

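The wrist view shows the grip at (207,252), against a prediction of (212,252), so they agree within about 3 mm. I'll go on to the gauge, closing the fingers on the way.

>>> servo_tool([
  [0,-30,0,0,1],
  [0,-65,0,0,1],
  [0,-100,0,0,1],
  [0,-140,0,0,1],
  [0,-180,0,0,1],
  [0,-220,0,0,1],
  [0,-260,0,0,1],
  [0,-300,0,0,1],
  [0,-335,0,0,1],
  [0,-360,0,0,1],
])

```text
clock: 1.87
position: [0.4786, -0.0888, 0.2514]
tool_rot: [-3.141, 0.0, 2.771]
force: [0.7, 0.6, -0.0]
grip_width: -0.0
```

>>> servo_tool([
  [0,-20,0,0,1],
  [1,-45,-5,0,1],
  [2,-70,-10,0,1],
  [3,-95,-15,0,1],
  [4,-115,-20,0,1],
  [5,-130,-24,0,1],
  [6,-140,-27,0,1],
  [7,-144,-30,0,1],
  [7,-144,-30,0,1],
  [7,-144,-30,0,1],
])

```text
clock: 2.7
position: [0.4864, -0.2287, 0.2212]
tool_rot: [3.141, -0.0, 2.774]
force: [0.5, 0.3, 0.4]
grip_width: -0.0001
```

Run:
```python
from h import *
np.set_printoptions(precision=4,suppress=True)
o=bot.observe();print(o['clock'],o['position'],o['tool_rot'],o['qpos'],o['force'])
c=bot.calibration("wrist");cv2.imwrite("pics/d_w.png",bot.grab_frame("wrist"));print(proj("wrist",[.4915,-.241,.155],c),proj("wrist",o['position'],c))
for n in("scene","top"): cv2.imwrite(f"pics/d_{n}.png",bot.grab_frame(n))
s=cv2.imread("pics/d_scene.png")[90:210,160:310];t=cv2.imread("pics/d_top.png")[150:250,270:390]
cv2.imwrite("pics/d_s2.png",cv2.resize(s,None,fx=5,fy=5,interpolation=2));cv2.imwrite("pics/d_t2.png",cv2.resize(t,None,fx=5,fy=5,interpolation=2))
```

```text
2.7 [ 0.4864 -0.2287  0.2212] [ 3.1413 -0.0005  2.7744] [ 0.1478  0.4043  0.2415  1.8522 -0.1208  0.8996  1.6494] [0.5405 0.2556 0.3671]
[245.0397 217.5925] [260.8016 248.1489]
```

View pics/d_w.png

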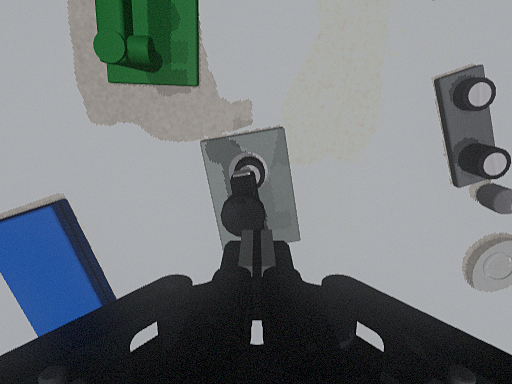

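View pics/d_s2.png

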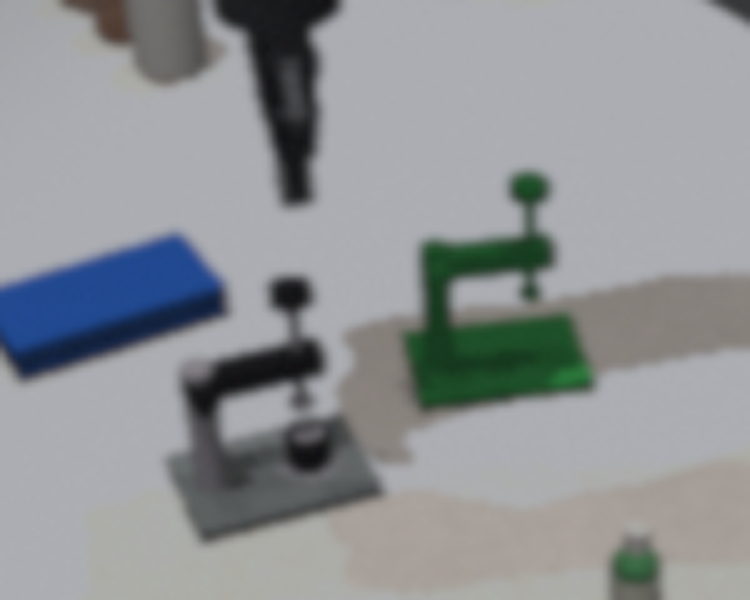

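The wrist view shows the cap disc at about (243,215) and the mount ring behind it at (248,168). The green look-alike is top left and out of the way. I'll refine the cap position from this view.

Run:
```python
from h import *
np.set_printoptions(precision=4,suppress=True)
o=bot.observe();print(o['position'])
print(plane("wrist",243,214.5,.155))
im=cv2.imread("pics/d_w.png");cv2.imwrite("pics/d_w2.png",cv2.resize(im[110:300,170:330],None,fx=3.5,fy=3.0,interpolation=2)[:600])
```

```text
[ 0.4865 -0.2286  0.2215]
[ 0.4893 -0.2415  0.155 ]
```

View pics/d_w2.png

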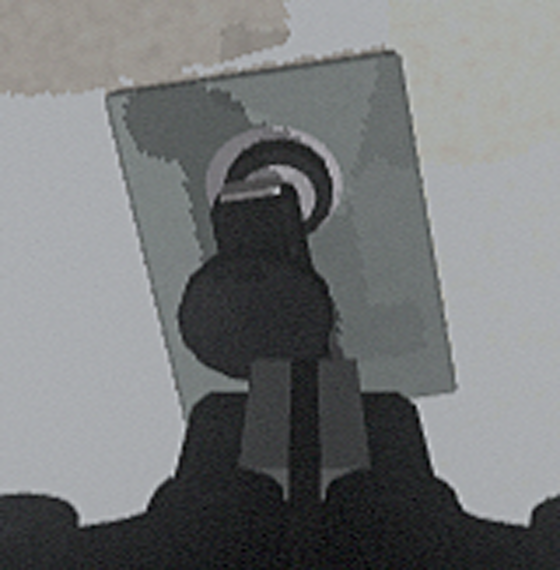

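Cap centre is (0.490,-0.2415). I'll centre over it and come down to just above.

>>> servo_tool([
  [1,-3,-4,0,1],
  [2,-7,-10,0,1],
  [3,-10,-18,0,1],
  [4,-12,-26,0,1],
  [4,-13,-34,0,1],
  [4,-13,-41,0,1],
  [4,-13,-46,0,1],
  [4,-13,-50,0,1],
  [4,-13,-50,0,1],
  [4,-13,-50,0,1],
])

```text
clock: 3.68
position: [0.4903, -0.2425, 0.1713]
tool_rot: [-3.142, -0.0, 2.774]
force: [-0.6, -0.0, 0.2]
grip_width: -0.0002
```

Run:
```python
from h import *
np.set_printoptions(precision=4,suppress=True)
o=bot.observe();print(o['position'],o['force'])
cv2.imwrite("pics/e_s2.png",cv2.resize(bot.grab_frame("scene")[90:210,160:310],None,fx=5,fy=5,interpolation=2))
```

```text
[ 0.4903 -0.2425  0.1713] [-0.6429 -0.0311  0.2306]
```

View pics/e_s2.png

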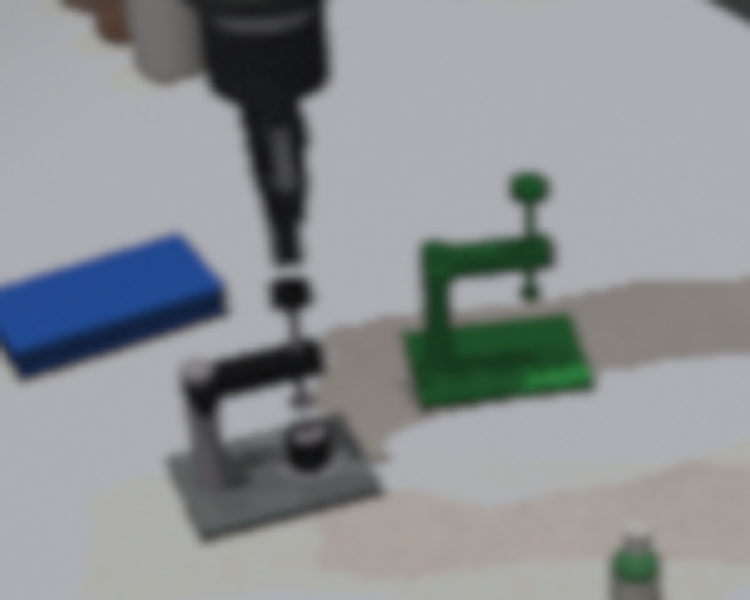

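The fingers are centred above the cap, at about (290,290) in the crop. While nothing moves, I'll check which mount is on the anvil.

Run:
```python
from h import *
np.set_printoptions(precision=1,suppress=True)
im=cv2.imread("pics/e_s2.png")
crop=im[380:500,230:400];cv2.imwrite("pics/e_m.png",cv2.resize(crop,None,fx=4,fy=4,interpolation=2))
g=lambda p:(((proj("scene",p)-[160,90]+.5)*5-.5)-[230,380])*4
# bottom front and top rim back extents for heights; view direction horizontal d
d=np.array([.41,.645]);d/=np.linalg.norm(d)
c=np.array([.490,-.2415])
print("bottom front",g([*(c+d*.016),.012]))
for h in(.018,.026,.034): print(h,"top centre",g([*c,.012+h]),"front rim",g([*(c+d*.016),.012+h]),"back rim",g([*(c-d*.016),.012+h]))
```

```text
bottom front [304.4 371.2]
0.018 top centre [301.7 230.8] front rim [296.  288.7] back rim [307.3 174. ]
0.026 top centre [298.  193.7] front rim [292.2 251.5] back rim [303.7 137.1]
0.034 top centre [294.2 156.4] front rim [288.3 214. ] back rim [299.9  99.9]
```

View pics/e_m.png

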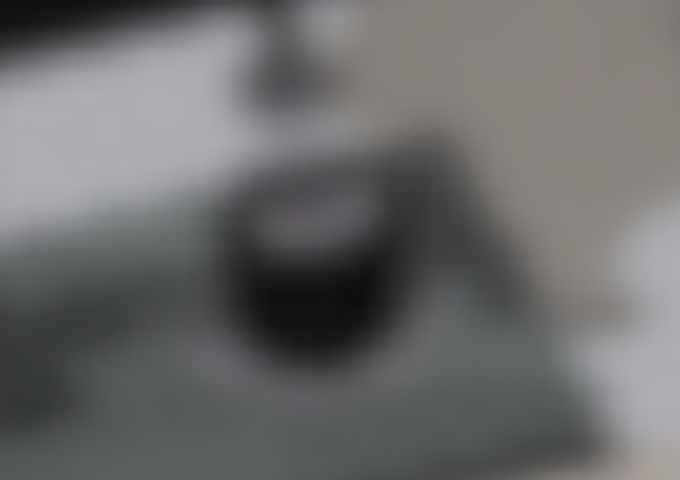

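The mount's front side runs from about y=262 to y=372. That is about 24 mm, so it is probably mount_mid, and the foot should touch near TCP z≈0.133. I'll come down to just short of that, which is also past the level where mount_tall would show a force.

>>> servo_tool([
  [0,0,-4,0,1],
  [0,0,-8,0,1],
  [0,0,-12,0,1],
  [0,0,-15,0,1],
  [0,0,-18,0,1],
  [0,0,-21,0,1],
  [0,0,-24,0,1],
  [0,0,-27,0,1],
  [0,0,-28,0,1],
  [0,0,-28,0,1],
])

```text
clock: 4.57
position: [0.4902, -0.2425, 0.143]
tool_rot: [-3.142, -0.0, 2.774]
force: [-1.5, 1.1, 1.4]
grip_width: 0.0002
```

>>> servo_tool([
  [0,0,-1,0,1],
  [0,0,-2,0,1],
  [0,0,-3,0,1],
  [0,0,-4,0,1],
  [0,0,-5,0,1],
  [0,0,-6,0,1],
  [0,0,-6,0,1],
  [0,0,-6,0,1],
  [0,0,-6,0,1],
  [0,0,-6,0,1],
])

```text
clock: 5.4
position: [0.4903, -0.2425, 0.1373]
tool_rot: [-3.142, 0.0, 2.774]
force: [-1.0, 0.0, 2.4]
grip_width: -0.0002
```

>>> servo_tool([
  [0,0,-1,0,1],
  [0,0,-1,0,1],
  [0,0,-2,0,1],
  [0,0,-2,0,1],
  [0,0,-3,0,1],
  [0,0,-3,0,1],
  [0,0,-4,0,1],
  [0,0,-4,0,1],
  [0,0,-4,0,1],
  [0,0,-4,0,1],
])

```text
clock: 6.23
position: [0.4903, -0.2425, 0.1333]
tool_rot: [-3.142, 0.0, 2.774]
force: [-1.3, 0.4, 2.9]
grip_width: 0.0001
```

Run:
```python
from h import *
np.set_printoptions(precision=4,suppress=True)
o=bot.observe();print(o['position'],o['force'])
cv2.imwrite("pics/f_s2.png",cv2.resize(bot.grab_frame("scene")[90:210,160:310],None,fx=5,fy=5,interpolation=2))
```

```text
[ 0.4903 -0.2425  0.1333] [-1.2558  0.4342  2.9463]
```

View pics/f_s2.png

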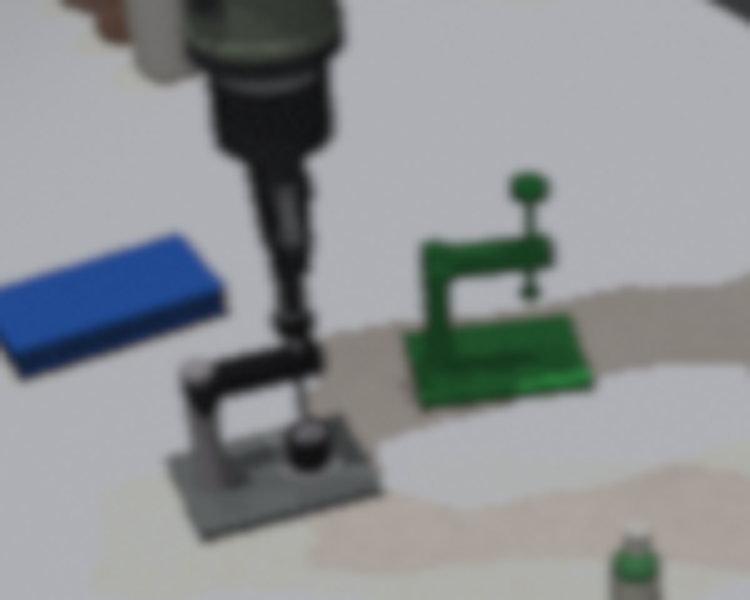

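The foot now sits at the mount's top face, at about (307,425) in the crop. The force of 2.9 N is still close to the spring alone, so I'll creep on in 1 mm steps.

>>> servo_tool([
  [0,0,-0.5,0,1],
  [0,0,-0.5,0,1],
  [0,0,-1,0,1],
  [0,0,-1,0,1],
  [0,0,-1,0,1],
  [0,0,-1,0,1],
  [0,0,-1,0,1],
  [0,0,-1,0,1],
  [0,0,-1,0,1],
  [0,0,-1,0,1],
])

```text
clock: 7.12
position: [0.4904, -0.2426, 0.133]
tool_rot: [3.141, 0.001, 2.774]
force: [-4.6, 2.4, 17.7]
grip_width: -0.0002
```

Contact: 17.7 N at z=0.1330, so travel is 22 mm and this is mount_mid, 26 mm tall. I'll ease off slightly and hold for more than a second.

>>> servo_tool([
  [0,0,0.3,0,1],
  [0,0,0.3,0,1],
  [0,0,0.3,0,1],
  [0,0,0.3,0,1],
  [0,0,0.3,0,1],
  [0,0,0.3,0,1],
  [0,0,0.3,0,1],
  [0,0,0.3,0,1],
  [0,0,0.3,0,1],
  [0,0,0.3,0,1],
])

```text
clock: 7.95
position: [0.4904, -0.2426, 0.133]
tool_rot: [3.141, 0.0, 2.774]
force: [-2.9, 2.5, 11.2]
grip_width: -0.0002
```

>>> servo_tool([
  [0,0,0,0,1],
  [0,0,0,0,1],
  [0,0,0,0,1],
  [0,0,0,0,1],
  [0,0,0,0,1],
  [0,0,0,0,1],
  [0,0,0,0,1],
  [0,0,0,0,1],
  [0,0,0,0,1],
  [0,0,0,0,1],
])

```text
clock: 8.78
position: [0.4904, -0.2426, 0.1331]
tool_rot: [3.142, 0.0, 2.774]
force: [-2.5, 1.9, 11.7]
grip_width: 0.0001
```

Held at about 11 N with the reading stable. Now I'll raise slowly so that the cap follows the fingers up.

>>> servo_tool([
  [0,0,2,0,1],
  [0,0,5,0,1],
  [0,0,8,0,1],
  [0,0,11,0,1],
  [0,0,14,0,1],
  [0,0,17,0,1],
  [0,0,20,0,1],
  [0,0,23,0,1],
  [0,0,26,0,1],
  [0,0,30,0,1],
])

```text
clock: 9.62
position: [0.4902, -0.2425, 0.1627]
tool_rot: [-3.142, -0.0, 2.774]
force: [-0.5, 0.6, 0.3]
grip_width: -0.0001
```

>>> servo_tool([
  [0,0,3,0,1],
  [0,0,7,0,1],
  [0,0,12,0,1],
  [0,0,18,0,1],
  [0,0,25,0,1],
  [0,0,32,0,1],
  [0,0,40,0,1],
  [0,0,48,0,1],
  [0,0,55,0,1],
  [0,0,60,0,1],
])

```text
clock: 10.45
position: [0.4905, -0.2426, 0.2237]
tool_rot: [3.142, 0.001, 2.774]
force: [0.6, -1.0, 0.2]
grip_width: -0.0004
```

Run:
```python
from h import *
np.set_printoptions(precision=4,suppress=True)
o=bot.observe();print(o['position'],o['force'],o['qpos'])
cv2.imwrite("pics/g_s2.png",cv2.resize(bot.grab_frame("scene")[90:210,160:310],None,fx=5,fy=5,interpolation=2))
```

```text
[ 0.4905 -0.2426  0.2237] [ 0.555  -1.      0.1637] [ 0.1689  0.4162  0.2448  1.8262 -0.1242  0.9132  1.6725]
```

View pics/g_s2.png

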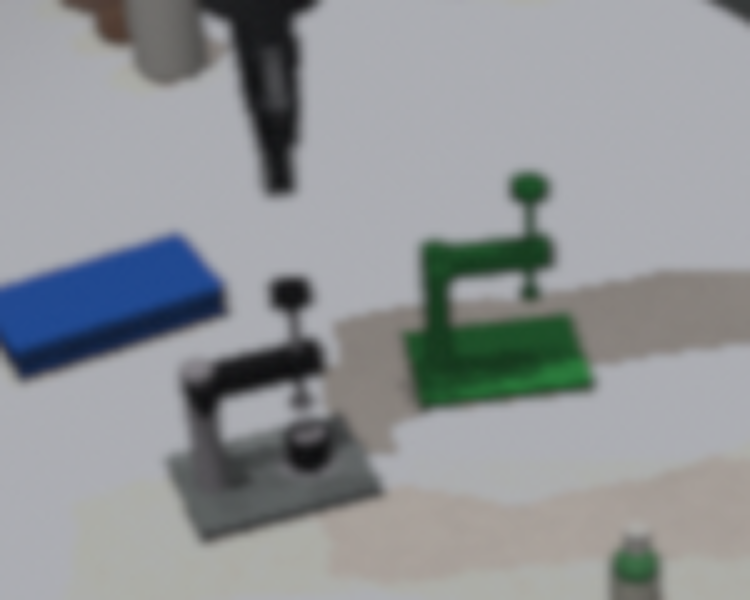

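The cap is back at (290,293), exactly as before, and the mount has not moved. Next I'll go to the lid's grip, turning +0.6 rad and opening the fingers on the way.

>>> servo_tool([
  [2,20,5,0,0],
  [4,50,10,0.05,-1],
  [7,85,15,0.12,-1],
  [10,120,20,0.2,-1],
  [13,160,20,0.28,-1],
  [16,200,20,0.36,-1],
  [19,240,20,0.44,-1],
  [22,280,20,0.52,-1],
  [25,315,20,0.57,-1],
  [28,345,20,0.6,-1],
])

```text
clock: 11.33
position: [0.5179, 0.1053, 0.2427]
tool_rot: [3.141, 0.0, -2.905]
force: [0.9, -0.9, -0.2]
grip_width: 0.0853
```

>>> servo_tool([
  [0,20,0,0,-1],
  [0,45,0,0,-1],
  [0,70,0,0,-1],
  [0,85,0,0,-1],
  [0,95,0,0,-1],
  [0,105,0,0,-1],
  [0,111,0,0,-1],
  [0,111,0,0,-1],
  [0,111,0,0,-1],
  [0,111,0,0,-1],
])

```text
clock: 12.17
position: [0.5185, 0.2125, 0.2426]
tool_rot: [-3.141, 0.0, -2.911]
force: [-0.2, -0.0, 0.1]
grip_width: 0.0856
```

Run:
```python
from h import *
np.set_printoptions(precision=4,suppress=True)
o=bot.observe();print(o['clock'],o['position'],o['force'],o['tool_rot'],o['qpos'])
c=bot.calibration("wrist");cv2.imwrite("pics/h_w.png",bot.grab_frame("wrist"));print(proj("wrist",[.5215,.2135,.132],c))
```

```text
12.1667 [0.5185 0.2125 0.2426] [-0.1925 -0.027   0.1425] [-3.1412  0.     -2.9105] [-0.4797  0.4061 -0.0206  1.7607  0.0103  0.975   1.2975]
[259.2113 192.3355]
```

View pics/h_w.png

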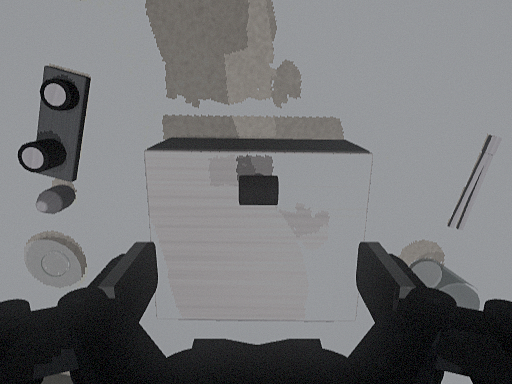

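The wrist view shows the grip barrel at (258.5,190.5), against a prediction of (259,192), square to the jaws. I'll descend straight down, with the fingers straddling it.

>>> servo_tool([
  [0,0,-5,0,-1],
  [1,0,-15,0,-1],
  [2,1,-28,0,-1],
  [2,1,-42,0,-1],
  [2,1,-56,0,-1],
  [2,1,-70,0,-1],
  [2,1,-82,0,-1],
  [2,1,-90,0,-1],
  [2,1,-94,0,-1],
  [2,1,-96,0,-1],
])

```text
clock: 13.05
position: [0.5201, 0.2143, 0.1458]
tool_rot: [-3.141, -0.001, -2.91]
force: [0.1, -0.5, 0.3]
grip_width: 0.0854
```

>>> servo_tool([
  [0,0,-4,0,-1],
  [0,0,-8,0,-1],
  [0,0,-13,0,-1],
  [0,0,-18,0,-1],
  [0,0,-23,0,-1],
  [0,0,-28,0,-1],
  [0,0,-32,0,-1],
  [0,0,-35,0,-1],
  [0,0,-36,0,-1],
  [0,0,-36,0,-1],
])

```text
clock: 13.88
position: [0.5202, 0.2144, 0.1103]
tool_rot: [-3.141, -0.0, -2.909]
force: [-0.1, 0.8, -0.1]
grip_width: 0.0855
```

Run:
```python
from h import *
np.set_printoptions(precision=4,suppress=True)
o=bot.observe();print(o['clock'],o['position'],o['force'],o['tool_rot'])
cv2.imwrite("pics/i_w.png",bot.grab_frame("wrist"))
cv2.imwrite("pics/i_s2.png",cv2.resize(bot.grab_frame("scene")[190:330,190:350],None,fx=4,fy=4,interpolation=2))
```

```text
13.8833 [0.5202 0.2144 0.1103] [-0.0503  0.828  -0.1116] [-3.1415 -0.0003 -2.9094]
```

View pics/i_w.png

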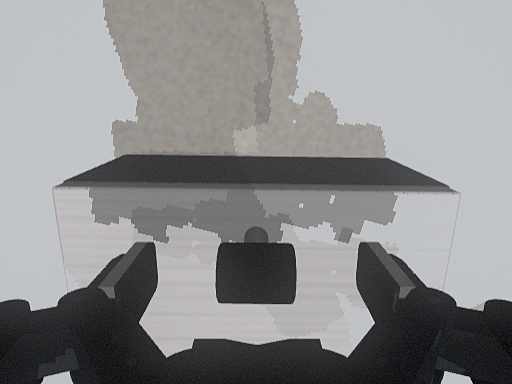

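View pics/i_s2.png

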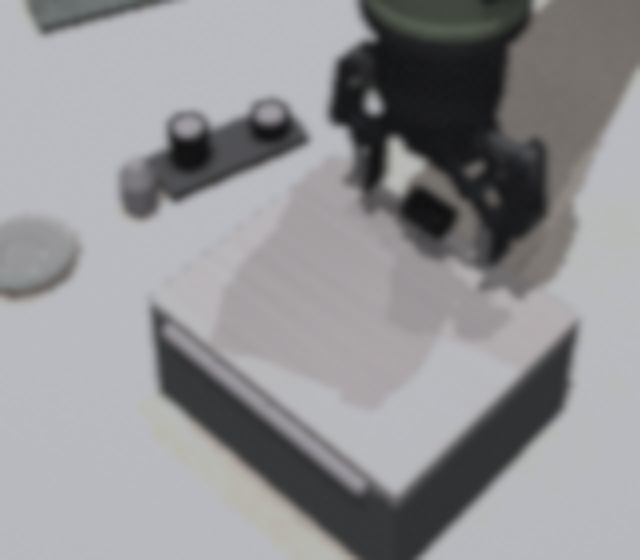

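The barrel at (256,273) is centred between the pads. Closing now.

>>> servo_tool([
  [0,0,0,0,0],
  [0,0,0,0,0],
  [0,0,0,0,0.3],
  [0,0,0,0,0.3],
  [0,0,0,0,1],
  [0,0,0,0,1],
  [0,0,0,0,1],
  [0,0,0,0,1],
  [0,0,0,0,1],
  [0,0,0,0,1],
], squeeze=40)

```text
clock: 14.82
position: [0.5204, 0.2142, 0.1108]
tool_rot: [-3.141, 0.0, -2.91]
force: [-1.5, -2.9, 5.4]
grip_width: 0.0294
```

Run:
```python
from h import *
np.set_printoptions(precision=4,suppress=True)
o=bot.observe();print(o['clock'],o['position'],o['force'],o['moment'],o['grip_width'])
cv2.imwrite("pics/j_w.png",bot.grab_frame("wrist"))
cy=np.array([np.cos(.235),np.sin(.235)])
for i in range(0,61,5):
    a=np.radians(i);x=.145-(.145*np.cos(a)-.047*np.sin(a));z=.145*np.sin(a)+.047*np.cos(a)-.047
    print(i,np.round(1000*np.r_[x*cy,z],1))
```

```text
14.8167 [0.5204 0.2142 0.1108] [-1.5171 -2.8974  5.4317] [-0.5951  0.1996 -0.2561] 0.02943283374141707
0 [0. 0. 0.]
5 [ 4.5  1.1 12.5]
10 [10.1  2.4 24.5]
15 [16.6  4.  35.9]
20 [24.1  5.8 46.8]
25 [32.5  7.8 56.9]
30 [41.7 10.  66.2]
35 [51.7 12.4 74.7]
40 [62.4 14.9 82.2]
45 [73.6 17.6 88.8]
50 [85.4 20.4 94.3]
55 [97.6 23.4 98.7]
60 [110.1  26.4 102.1]
```

View pics/j_w.png

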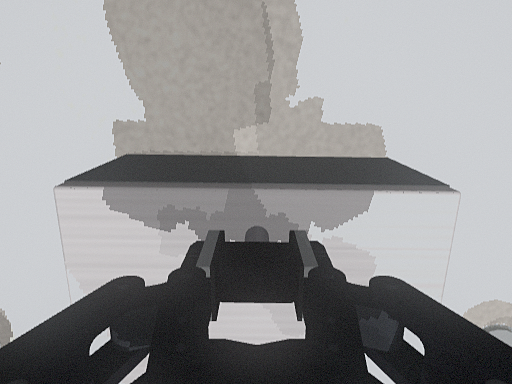

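Gripped at 29.4 mm opening. I'll lift along the hinge arc, taking the first 20 degrees and then checking.

>>> servo_tool([
  [1,0,3,0,1],
  [3,1,8,0,1],
  [5,1,13.5,0,1],
  [7.5,2,19,0,1],
  [10,2.5,24.5,0,1],
  [13,3,30,0,1],
  [16.5,4,36,0,1],
  [20,5,41.5,0,1],
  [23,5.5,45.5,0,1],
  [24,6,47,0,1],
])

```text
clock: 15.7
position: [0.5449, 0.2196, 0.1584]
tool_rot: [-3.141, -0.0, -2.91]
force: [1.6, -7.9, -5.3]
grip_width: 0.0295
```

Run:
```python
from h import *
np.set_printoptions(precision=4,suppress=True)
o=bot.observe();print(o['clock'],o['position'],o['force'],o['moment'],o['grip_width'])
cv2.imwrite("pics/k_s2.png",cv2.resize(bot.grab_frame("scene")[160:340,190:350],None,fx=3.3,fy=3.3,interpolation=2))
```

```text
15.7 [0.5449 0.2196 0.1584] [ 1.5713 -7.9323 -5.3137] [-1.6259 -0.071  -0.308 ] 0.029482785595432014
```

View pics/k_s2.png

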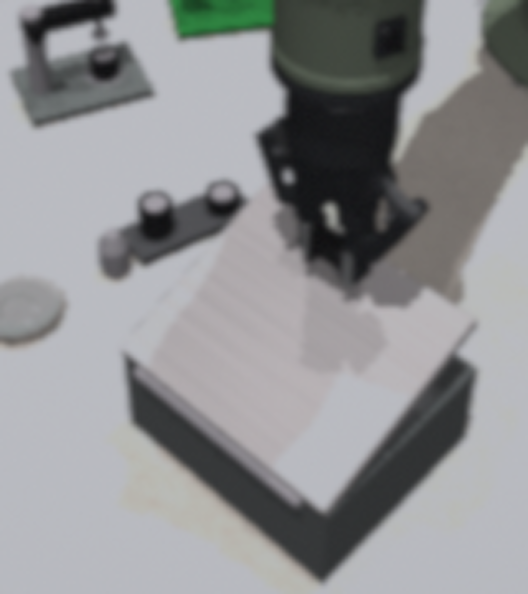

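The lid is up about 20 degrees and following, with only a mild sideways force of −8 N in y. I'll continue along the arc to 50 degrees, easing y by 1 mm.

>>> servo_tool([
  [3.5,0,4,0,1],
  [8.5,1,10,0,1],
  [14,2.5,16,0,1],
  [21.5,4,23,0,1],
  [30,6,29.5,0,1],
  [38.5,8,35.5,0,1],
  [47.5,10.5,41,0,1],
  [54,12,44.5,0,1],
  [59,13,46.5,0,1],
  [61.5,13.5,47.5,0,1],
])

```text
clock: 16.58
position: [0.6068, 0.2333, 0.2062]
tool_rot: [-3.141, 0.0, -2.91]
force: [-3.9, -8.6, 0.1]
grip_width: 0.0296
```

>>> servo_tool([
  [0,0,0,0,1],
  [0,0,0,0,1],
  [0,0,0,0,1],
  [0,0,0,0,1],
  [0,0,0,0,1],
  [0,0,0,0,1],
  [0,0,0,0,1],
  [0,0,0,0,1],
  [0,0,0,0,1],
  [0,0,0,0,1],
])

```text
clock: 17.42
position: [0.6065, 0.2332, 0.2061]
tool_rot: [-3.141, 0.0, -2.91]
force: [-0.6, -7.4, -0.2]
grip_width: 0.0294
```

Run:
```python
from h import *
np.set_printoptions(precision=4,suppress=True)
o=bot.observe();print(o['clock'],o['position'],o['force'],o['moment'],o['grip_width'],o['qd'])
for n in("scene","top","wrist"): cv2.imwrite(f"pics/l_{n}.png",bot.grab_frame(n))
cv2.imwrite("pics/l_s2.png",cv2.resize(cv2.imread("pics/l_scene.png")[160:340,190:350],None,fx=3.3,fy=3.3,interpolation=2))
```

```text
17.4167 [0.6065 0.2332 0.2061] [-0.5906 -7.4099 -0.243 ] [-1.6199  0.4768 -0.3697] 0.029402791282244416 [-0.0002  0.0019  0.0011  0.0028  0.0006 -0.0002  0.0006]
```

View pics/l_s2.png

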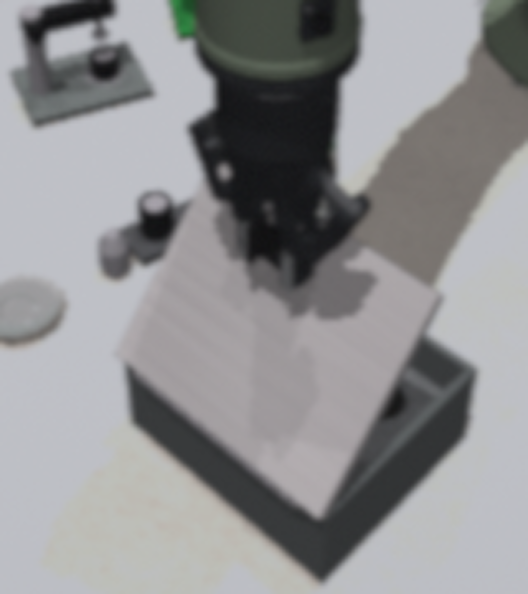

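View pics/l_wrist.png

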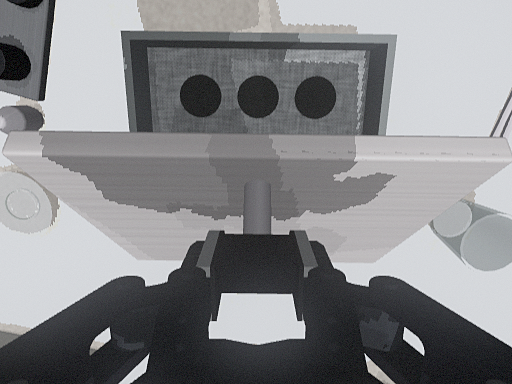

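View pics/l_scene.png

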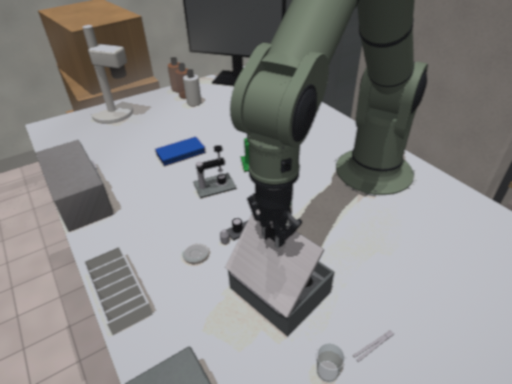

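The lid is held open. The grip's travel (88 mm along, 95 mm up) corresponds to about 50.5 degrees. I'll check this independently from the lid's corners in the scene view.

Run:
```python
from h import *
np.set_printoptions(precision=1,suppress=True)
y=.235;ex=np.array([np.cos(y),np.sin(y),0]);ey=np.array([-np.sin(y),np.cos(y),0]);H=np.array([.580,.227,.085])+.085*ex
def pt(s,w,h,th):
    a=np.radians(th);return H+s*(-np.cos(a)*ex+[0,0,np.sin(a)])+h*(np.sin(a)*ex+[0,0,np.cos(a)])+w*ey
for th in(44,47,50,53,56): print(th,"crop px front corner +y",(proj("scene",pt(.17,.1,.012,th))-[190,160]+.5)*3.3-.5, "wrist front mid top edge",proj("wrist",pt(.17,0,.012,th)),"hinge +y",(proj("scene",pt(0,.1,.012,th))-[190,160]+.5)*3.3-.5)
def dif(n):
    a=cv2.imread(f"pics/a_{n}.png");b=cv2.imread(f"pics/l_{n}.png");return cv2.absdiff(a,b).max(2)
d=dif("scene")
for k,(x,yy,w,h) in dict(gauge=(190,140,48,58),tray=(218,215,35,30),dish=(180,240,35,25),slide=(150,135,60,30),beaker=(310,340,40,40),tweez=(350,330,50,30),bottle=(278,192,18,22)).items(): print(k,(d[yy:yy+h,x:x+w]>25).mean().round(3))
```

```text
44 crop px front corner +y [447.3 294.4] wrist front mid top edge [260.4 129. ] hinge +y [319.5 520. ]
47 crop px front corner +y [441.9 294.2] wrist front mid top edge [260.6 147.9] hinge +y [319.1 520.8]
50 crop px front corner +y [436.1 294.8] wrist front mid top edge [260.7 168.5] hinge +y [318.6 521.6]
53 crop px front corner +y [429.9 295.9] wrist front mid top edge [260.8 190.6] hinge +y [318.2 522.4]
56 crop px front corner +y [423.3 297.8] wrist front mid top edge [261. 214.] hinge +y [317.8 523.2]
gauge 0.0
tray 0.155
dish 0.0
slide 0.0
beaker 0.0
tweez 0.0
bottle 0.758
```

The lid corner is at (440,297), which gives about 48°. The wrist's front edge at about y=157 gives about 48.5°, and the grip's travel gives about 50.5°. All are well inside 44–56°. The tray and bottle differences in the scene view may be occlusion, so I'll check the top view.

Run:
```python
import cv2,numpy as np
a=cv2.imread("pics/a_top.png")[125:275,105:405];b=cv2.imread("pics/l_top.png")[125:275,105:405]
cv2.imwrite("pics/l_cmp.png",cv2.resize(np.vstack([a,b]),None,fx=2,fy=2,interpolation=2))
```

```text
(no output)
```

View pics/l_cmp.png

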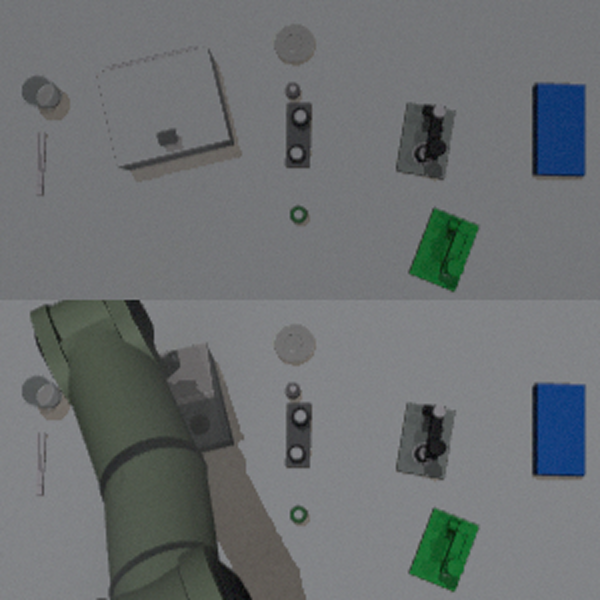

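In the top view, the tray, mounts, bottle (298,215→515), dish, tweezers and gauge are all where they started. The lid is steady at about 49°, so I'm handing in.

Run:
```python
from workcell import bot
o=bot.observe();print(o['clock'],o['position'],o['force'],o['grip_width']);print(bot.job_done())
```

```text
17.5667 [0.60643817 0.23327584 0.20609984] [-1.409955   -7.64168847 -0.47961758] 0.029326037182628863
the job is handed in; nothing more can be done
None
```

The job is handed in at 17.6 s: the mount is measured, the gauge is back up, and I am holding the lid open and steady at about 49°.

- **Gauge:** I pushed the grey gauge's cap down until the foot pressed on the mount. The travel was 22 mm, so it is mount_mid, 26 mm tall. I held it for about 2 s; the wrist force was 17.7 N on first contact, then about 11 N. On release the cap went back to its starting place in the scene view.
- **Lid:** I pinched the grip across its flat ends at 40 N and swung the lid up along its hinge arc. The arm was still at hand-in, and the fingers were still gripping at 29.3 mm opening.
- **Checks that disagreed:** The grip's travel gives about 50.5°, while the lid's corner and front edge in the images give about 48–48.5°. Both are within the 44–56° allowed. A steady sideways force of about 7.5 N remains on the grip, probably from 1–2 mm of misalignment.
- **Surroundings:** In the top view before and after, the mounts, the other things on the bench and the green look-alike had not visibly moved.

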